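# Clamp a rock core and hold the inspection torch on it

## Robot

A 7-joint arm with a two-finger parallel gripper is mounted at the origin on the work surface. World frame = base frame: x ahead of the robot, y to its left, z up, the work surface at z = 0. Lengths are in mm, angles in rad, forces in N, time in s.
With the tool pointing down it reaches from about 425 to 925 mm from the base axis. Payload 6.8 kg.
Tool frame: the origin (TCP) lies midway between the tips of the shut fingers; the grasp point (between the pads) lies 19 mm behind it (arm.grip_point_offset is the distance from the TCP to the grasp point, in mm); z points along the fingers, y is the direction in which the jaws open and shut (so a half turn about z gives the same grasp; the last joint's range is limited). The gripper opens to 88 mm and grips with 3 to 60 N. Pads are 20 mm wide; open, the fingers measure 115 mm over their backs; the gripper's body (75 mm by 178 mm) begins 61 mm behind the grasp point.
Start: joints at [1.19, 0.477, 0.022, 1.555, -0.011, 1.109, -0.083], TCP at [181.873, -650.054, 222.664] pointing down, gripper open.
Joint ranges: [-2.96, 2.96], [-0.34, 2.1], [-1.41, 1.46], [0.24, 2.44], [-1.37, 4.51], [0.17, 1.92], [-2.96, 2.96]. Speed limits (rad/s): [2.39, 2.39, 3.14, 3.14, 3.14, 3.14, 3.14].

## Interface

Orientations are given as a rotation vector (axis times angle).
In Python, from bench import arm gives the robot as it stands.
- The arm moves only by the tool arm_command, never from a script. Its argument "deltas" is a list of rows, each a list of 7 numbers: the opening, from 0 (shut) to 1 (fully open), then the shift along the world's x, y, z in m, then the turn, a rotation vector about the world's x, y, z in rad. In form: [[gripper, dx, dy, dz, wx, wy, wz], ...]. A call has exactly 8 rows; each row shifts and turns the pose as measured when the row begins; what a row does not reach is not made up. A row lasts 1/12 s, in which the tool goes at most 41.7 mm and 7.16 degrees, less where a joint would pass 70% of its speed; a pose out of reach is approached as far as the arm can. A call is refused whole if a number of a shift passes 0.0417 or a number of a turn 0.125, either way. A call with a gripper value outside its range is refused whole. The fingers move at their own pace and stop on an object; the grip force is fixed at half the most. Time passes only in rows, so rows that do not move let the fingers close, or fill a call up. It gives the time, the measured TCP pose, the force and the opening at its end, in the units of the state.
- arm.state(): the state, without advancing time (a new reading comes with each control period).
- arm.read_camera(name): name is "side" or "top"; returns a dict with "pixels" (480x640x3 uint8, red, green, blue), "range_z" (480x640 float32, mm along the optical axis (not along the pixel's ray), 0 where there is no reading), "intrinsics" (3x3 intrinsics, pixels), "rvec" (rotation vector, rad) and "tvec" (3), from world to camera coordinates, as OpenCV has them. Camera axes: x right, y down, z forward; pixel columns grow to the right and rows downward; lengths in mm; the calibration is good to about 2 mm. A picture is of the moment at which its call begins.
- arm.sign_off(): hands the job in, once; it reports no verdict.
The state is a dict: "t": time; "qpos": joint angles; "qd": joint speeds; "joint_efforts": joint torques, N m; "tcp_pos": TCP position; "eef_rot": TCP orientation; "ft_force": force on the tool from outside, world axes, zero at the start; "torque": the same for the moment, N m; "opening": finger opening in mm.
Only numpy, scipy, OpenCV 4.12 (cv2) and the standard library are available. Lean on these libraries where they do the work, as an engineer would, in place of code of your own. Each camera call takes 0.05 s, during which the arm holds its last target. There are 200 camera calls.

## Task

On the ship's sample bench, crank the vise handle clockwise until the jaws grip the rock core tightly, so that it cannot shift as the ship rolls, and let go of the crank. Then draw the torch out of its slanted cradle, tip it over so that its head points down at a slant of about 30 degrees, and finish while still holding it raised, steady and touching nothing else, with its lens 10 to 15 cm from the middle of the core and its beam aimed there. Do not disturb the two sample bottles or the brush.

Things in the scene. Friction and masses are not known exactly. Their poses are not given: they have to be found in the camera images.
- vise: green drill vise on a round swivel base, fixed to the bench, 100 mm wide. Origin on the bench under its middle; x runs along the screw, from the crank (-x end) to the fixed jaw (+x end), z up. Screw axis 80 mm above the bench (y = 0). Slideway (bed) 55 mm, jaw tops 97 mm above the bench; end block from x = -102 to -80 mm; fixed jaw from x = 43 to 77 mm
- fixed_face (a point): middle of the gripping face of the fixed jaw's steel plate (100 mm wide, 40 mm tall), at vise x = 43 mm, 77 mm above the bench
- jaw: moving jaw with its steel plate (100 mm wide, 40 mm tall), sliding along the vise's x; origin in the gripping face, 21 mm below its middle, 56 mm above the bench. Fully open it is 68 mm from the fixed jaw; the crank drives it 6 mm a turn (0.955 mm per rad) towards +x until it grips the 60 mm core, at vise x = -17 mm
- crank (a joint): vise crank, rad: 0 fully open with the crank arm straight up; grows as it is turned clockwise as seen from the crank's end (right-handed about the vise's x), which closes the jaw; the jaws meet the core at about 8.4 and the crank comes up solid at 10.5, when the core is tight (about 27 N; half as much at 9.4); it stays where left; turning takes about 2 N at the grip. It starts between 0 and 3
- crank_grip (a point): middle of the black revolving grip of the crank: a round bar 19 mm thick and 65 mm long, parallel to the screw, that spins freely on its spindle. It circles the screw axis at a radius of 45 mm, in the plane x = -165 mm of the vise (at crank angle q its vise y is -45 sin q mm, its height 80 + 45 cos q mm); the crank arm lies 38 mm from it towards the vise. Its own rotation means nothing
- core: banded brown-grey rock core, 60 mm across and 90 mm long, lying loose between the jaws on the vise bed, its axis (its y) along the jaw faces; origin under its middle, on the bed
- core_mid (a point): middle of the rock core, 30 mm above its origin, 85 mm above the bench
- torch: orange inspection torch, 180 mm long, 240 g: square barrel 36 x 36 mm from x = -95 to 40 mm, black round head 50 mm (steel bezel 53 mm) thick from x = 40 to 85 mm. Origin on its centre line at its balance point; x points out of the lens along the beam, y level across. In the cradle it leans back, head up 30 degrees above level, its tail 55 mm deep in the pocket; barrel free from x = -40 to 40 mm
- lens (a point): middle of the torch's violet lens, 85 mm from the torch's origin along its x; x points out along the beam
- cradle: dark charging cradle fixed to the bench, foot 170 x 90 x 12 mm with a slanted pocket open at its upper end (40 x 40 mm inside, 2 mm play at the sides, 4 mm on top) and a 24 mm wide tongue under the barrel. Origin on the bench under the torch's origin; x points level, the way the torch's head points
- cradle_seat (a point): where the torch's origin lies when the torch is seated, 85 mm above the bench; draw the torch at least 60 mm along its own axis, up and forward, before turning it
- bottle_a: cream wide-mouth sample bottle with white cap, 72 mm thick, 120 mm tall, origin under its middle; leave alone
- bottle_b: brown wide-mouth sample bottle with white cap, 72 mm thick, 120 mm tall, origin under its middle; leave alone
- brush: small flat brush lying on the bench beyond the crank, origin under its middle; leave alone
Mind the look-alikes: they are no part of the job. Of the things that look like the torch, the middle-sized one is meant.

How it is judged (in metres and radians):
On the way, in this order (a step that is already met when the one before it is completed fails the run):
1. the core is gripped between the jaws, and the crank let go (contact force between jaw and core above 12 N and contact force between the fingers and vise below 0.5 N), for 0.2 s.
2. the torch is drawn clear of its cradle in the gripper (distance between torch and cradle_seat above 0.055 m and contact force between torch and cradle below 0.2 N and contact force between torch and the fingers above 1 N), for 0.1 s.
At the end, for the whole second after the job is handed in: core clamped, the moving jaw pressing it with over 12 N; torch held by the fingers only, still, balance point over 12 cm above the bench, beam at least 16 degrees below level, lens 8 to 18 cm from the core's middle, the beam's line within 3 cm of it sideways and up or down (contact force between jaw and core above 12 N and contact force between the fingers and torch above 1 N and contact force between torch and vise below 0.2 N and contact force between torch and core below 0.2 N and contact force between torch and cradle below 0.2 N and contact force between the arm and vise below 0.5 N and height (world z) of torch above 0.12 m and linear speed of torch below 0.03 m/s and angle between lens's own x axis and vertical above 1.85 rad and distance between lens and core_mid between 0.08 and 0.18 m and x of core_mid in the frame of lens above 0 m and y of core_mid in the frame of lens between -0.03 and 0.03 m and z of core_mid in the frame of lens between -0.03 and 0.03 m); the arm keeps its last pose, push and grip.
It fails at once if a sample bottle or the brush is disturbed (moved more than 3 cm) (distance of any of bottle_a, bottle_b, brush from where it was at the start of the episode above 0.03 m).
It also fails if it takes over 67 s, if anything falls off the work surface, if the arm or the gripper's body presses on something with over 40 N, if the wrist force passes 120 N, or if a joint passes its speed limit or range.

## Working session

There is one attempt and no reset: what is moved stays moved. The work goes in short steps, Python scripts to look and compute and a tool call to move; the robot and the scene stay as the last step left them, time stands still between calls to the robot, and variables do not carry over. Pictures are saved under pics/ and viewed, about 8 in all and at most 12, crops included, and the job is handed in when it is done.

Besides the shell and the picture viewer there is one more tool, called after "Call:" as name(argument=value, ...), one argument or row to a line, values as JSON. arm_command: Moves the arm, as the interface text tells. Its arguments: {"type":"object","properties":{"deltas":{"type":"array","items":{"type":"array","items":{"type":"number"}}}},"required":["deltas"]}

```bash
ls; mkdir -p pics; python3 - <<'E'
from bench import arm
import cv2,numpy as np
s=arm.state();print(s)
for n in("top","side"):
    d=arm.read_camera(n);cv2.imwrite(f"pics/{n}0.png",d["pixels"][:,:,::-1]);np.savez(f"{n}0.npz",**d)
    R=cv2.Rodrigues(d["rvec"])[0];print(n,d["intrinsics"].tolist(),(-R.T@d["tvec"].ravel()),R.tolist())
E
```

```text
pics
{'t': 0.0, 'qpos': array([ 1.18990469,  0.47776048,  0.0223831 ,  1.55642066, -0.01147081,
        1.10925848, -0.08308893]), 'qd': array([-8.35936042e-04, -7.32520874e-04, -6.66077298e-04, -5.41905595e-05,
       -1.44117173e-03, -1.52081323e-04,  2.98514399e-04]), 'joint_efforts': array([ 2.92241439e-04, -5.82847381e+01,  1.53576605e+00, -2.72606581e+01,
       -5.41074446e-02,  1.68763997e-02,  9.88406805e-05]), 'tcp_pos': array([ 181.65738575, -649.50115463,  221.72212289]), 'eef_rot': array([-3.11075830e+00, -4.26957165e-01,  6.31953060e-04]), 'ft_force': array([-0.5053068 ,  0.43445803, -0.19312925]), 'torque': array([ 0.0132623 , -0.03447948, -0.03056496]), 'opening': 87.9643520077533}
top [[489.08489333664403, 0.0, 320.2209573885867], [0.0, 489.08489333664403, 240.9872245318285], [0.0, 0.0, 1.0]] [ 287.87500489   31.6170791  1272.72213666] [[-0.006242510702661019, -0.9999758656966095, 0.003049440021277175], [-0.978019845362618, 0.005469805866752164, -0.2084400712450954], [0.20841836084425858, -0.0042836022336629614, -0.978030386856613]]
side [[451.86734847212193, 0.0, 324.06210118748817], [0.0, 451.86734847212193, 247.7328708915228], [0.0, 0.0, 1.0]] [ 46.29067606 570.52262327 972.99623383] [[-0.7376175114567352, -0.6752186924606229, 0.00035234094257791115], [-0.5187101096491358, 0.5663113189861967, -0.6404930227066454], [0.43227332665820906, -0.4726216323232364, -0.7679639078237759]]
```

View pics/top0.png

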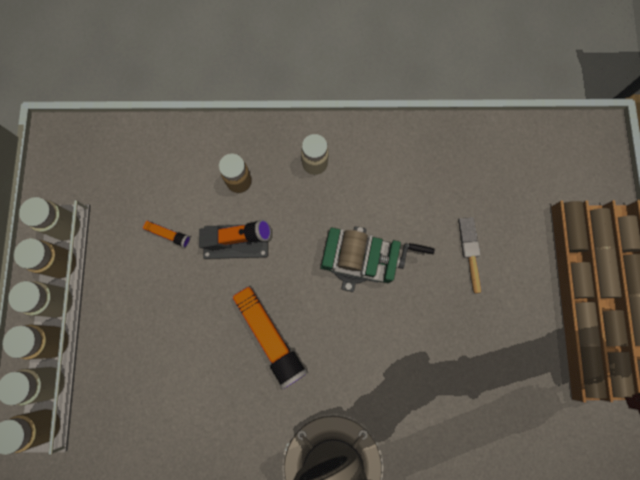

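View pics/side0.png

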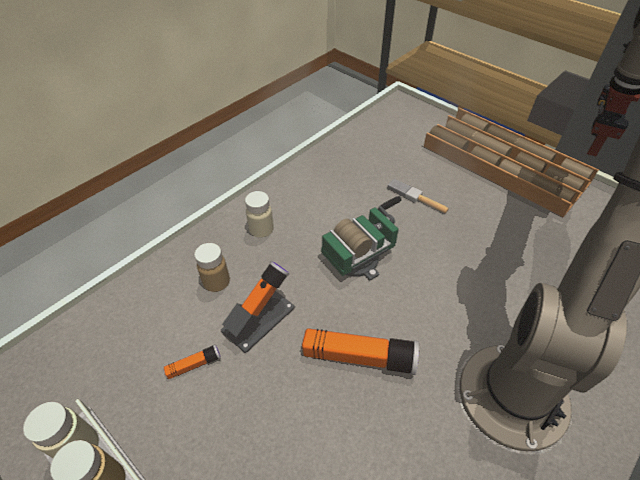

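The top view shows the vise at about (360,255) with its crank to the right at (420,248). The cradle and mid-size torch are at (235,237), bottles at (233,170) and (315,150), and the brush at (470,255). Next I measure them using depth.

```bash
cat > h.py <<'E'
import cv2,numpy as np
from scipy.spatial.transform import Rotation as Rn
def load(n):
    d=dict(np.load(n+".npz"));return d
def cloud(d):
    R=cv2.Rodrigues(d["rvec"])[0];K=d["intrinsics"];z=d["range_z"].astype(float)
    v,u=np.mgrid[:480,:640]
    p=np.stack([(u-K[0,2])/K[0,0]*z,(v-K[1,2])/K[1,1]*z,z],-1)-d["tvec"].ravel()
    p=p@R; p[z==0]=np.nan; return p
def hsv(d): return cv2.cvtColor(d["pixels"],cv2.COLOR_RGB2HSV)
def proj(d,P): return cv2.projectPoints(np.float64(P).reshape(-1,3),d["rvec"],d["tvec"],d["intrinsics"],None)[0].reshape(-1,2)
E
python3 - <<'E'
from h import *
np.set_printoptions(precision=1,suppress=True)
C={}
for n in("top0","side0"):
    d=load(n);p=cloud(d);h=hsv(d);C[n]=(p,h)
    H,S,V=h[...,0],h[...,1],h[...,2]
    inb=(p[...,0]>380)&(p[...,0]<560)&(p[...,1]>-300)&(p[...,1]<80)
    g=inb&(H>50)&(H<90)&(S>90)&(p[...,2]>20)
    q=p[g];print(n,"green",len(q),q.min(0),q.max(0))
    t=q[q[:,2]>90];r=cv2.minAreaRect(t[:,:2].astype(np.float32));print(" tops z",np.median(t[:,2]),r,cv2.boxPoints(r).tolist())
    k=inb&(V<60)&(p[...,2]>20)&(p[...,1]<-90)
    q=p[k];print(" dark",len(q),q.mean(0),q.min(0),q.max(0)); 
    b=(q-q.mean(0));print(np.linalg.svd(b,full_matrices=False)[2][0])
    inc=(p[...,0]>380)&(p[...,0]<560)&(p[...,1]>120)&(p[...,1]<330)
    o=inc&(H<20)&(S>150)&(p[...,2]>50)
    q=p[o];print(" orange",len(q),q.mean(0),q.min(0),q.max(0),np.linalg.svd(q-q.mean(0),full_matrices=False)[2])
    o=inc&(H>120)&(H<150)&(S>80)&(p[...,2]>80)
    q=p[o];print(" violet",len(q),np.median(q,0))
    o=(H<25)&(S>60)&(p[...,2]>60)&inb
    q=p[o];print(" core",len(q),q.mean(0) if len(q) else '')
    w=(p[...,2]>110)&(p[...,2]<130)&(p[...,0]>550)&(p[...,0]<720)&(p[...,1]<280)&(p[...,1]>-100)
    nl,lab,st,c=cv2.connectedComponentsWithStats(w.astype(np.uint8))
    for i in range(1,nl):
        if st[i,4]>100: print(" bottle",p[lab==i].mean(0),p[lab==i].min(0),p[lab==i].max(0))
E
```

```text
top0 green 1002 [ 442.9 -166.2   49.2] [559.8  22.5 107. ]
 tops z 97.63035805366579 ((506.61767578125, -72.22090911865234), (175.87277221679688, 94.61019897460938), 77.67652130126953) [[441.63421630859375, -148.0347137451172], [534.064453125, -168.22744750976562], [571.6011352539062, 3.5928955078125], [479.1708984375, 23.785629272460938]]
 dark 323 [ 503.  -186.1   86.9] [ 441.6 -250.4   30.7] [537.2 -91.1 101.3]
[-0.5  0.9 -0.2]
 orange 625 [464.  225.2  71.3] [380.9 171.6  50. ] [559.8 282.2 126.9] [[-0.9 -0.2 -0.3]
 [ 0.1 -0.9  0.4]
 [-0.3  0.3  0.9]]
 violet 75 [550.8 161.6 129.1]
 core 866 [512.8 -51.6 108.8]
 bottle [709.5 245.3 119.8] [697.1 217.8 110.4] [720.  274.3 125.8]
 bottle [564.6 213.4 120.5] [550.2 186.  110.1] [582.6 229.5 129.7]
side0 green 557 [ 443.  -165.1   62.3] [559.7  22.7 103.3]
 tops z 95.89512335121756 ((505.53118896484375, -72.33917999267578), (175.84713745117188, 95.16256713867188), 78.23625946044922) [[441.02374267578125, -148.71536254882812], [534.1875610351562, -168.11676025390625], [570.0386352539062, 4.0370025634765625], [476.87481689453125, 23.438400268554688]]
 dark 266 [ 499.7 -172.7   81.9] [ 440.6 -248.1   37.2] [537.3 -91.8 100.1]
[-0.4  0.9 -0.2]
 orange 753 [484.5 230.7  76. ] [380.3 178.7  50. ] [559.9 283.7 120.1] [[-0.9 -0.2 -0.3]
 [ 0.1 -0.9  0.4]
 [ 0.3 -0.4 -0.9]]
 violet 10 [547.6 168.8 140.2]
 core 644 [509.1 -42.7 104.6]
 bottle [707.8 249.3 117.8] [694.6 218.  110. ] [719.7 277.5 124.5]
 bottle [562.6 213.3 119.5] [550.1 189.5 110. ] [582.  231.  129.9]
```

```bash
python3 - <<'E'
from h import *
np.set_printoptions(precision=1,suppress=True)
for n in("top0","side0"):
    d=load(n);p=cloud(d);h=hsv(d)
    H,S,V=h[...,0],h[...,1],h[...,2];X,Y,Z=p[...,0],p[...,1],p[...,2]
    g=(X>420)&(X<620)&(Y>-200)&(Y<60)&(H>50)&(H<90)&(S>90)
    t=p[g&(Z>90)];r=cv2.minAreaRect(t[:,:2].astype(np.float32));print(n," tops z",np.median(t[:,2]),r)
    # fixed jaw and end block clusters
    k=g&(Z>88);nl,lab,st,c=cv2.connectedComponentsWithStats(k.astype(np.uint8))
    for i in range(1,nl):
        if st[i,4]>40:
            print("  part",st[i,4],cv2.minAreaRect(p[lab==i][:,:2].astype(np.float32)),np.median(p[lab==i][:,2]))
    m=(X>450)&(X<600)&(Y>-270)&(Y<-178)&(Z>20)
    q=p[m];print(" grip",len(q),q.mean(0),q.min(0),q.max(0),np.linalg.svd(q-q.mean(0),full_matrices=False)[2][0])
    m&=V<70
    for y in range(-250,-178,10):
        s=p[m&(Y>y)&(Y<=y+10)]
        if len(s): print("   y",y,len(s),s.mean(0),s[:,2].max(),s[:,0].min(),s[:,0].max())
    inc=(X>480)&(X<600)&(Y>120)&(Y<330)
    o=inc&(H<20)&(S>150)&(Z>40)
    q=p[o];print(" orange",len(q),q.mean(0),q.min(0),q.max(0))
    U,s,Vt=np.linalg.svd(q-q.mean(0),full_matrices=False);print(s/len(q)**.5,Vt)
    o=inc&(H>120)&(H<150)&(S>80)&(Z>80);q=p[o];print(" violet",len(q),np.median(q,0))
    q=p[inc&(Z>8)&(Z<16)];print(" foot",len(q),cv2.minAreaRect(q[:,:2].astype(np.float32)))
    w=(Z>110)&(Z<130)&(X>610)&(X<800)&(Y<330)&(Y>-100)
    nl,lab,st,c=cv2.connectedComponentsWithStats(w.astype(np.uint8))
    for i in range(1,nl):
        if st[i,4]>100: print(" bottle",p[lab==i].mean(0),cv2.minAreaRect(p[lab==i][:,:2].astype(np.float32)))
    o=(H<25)&(S>60)&(Z>60)&(X>440)&(X<620)&(Y>-150)&(Y<50)
    q=p[o];print(" core",len(q),q.mean(0),cv2.minAreaRect(q[:,:2].astype(np.float32)),np.percentile(q[:,2],98))
    b=(X>440)&(X<650)&(Y>-420)&(Y<-270)&(Z>4);q=p[b];print(' brush',q.mean(0),q.min(0),q.max(0))
E
python3 - <<'E'
import cv2
a=cv2.imread('pics/top0.png')[200:300,190:450];b=cv2.imread('pics/side0.png')[170:360,200:460]
import numpy as np
cv2.imwrite('pics/c0.png',np.vstack([cv2.resize(a,None,fx=3,fy=3),cv2.resize(b,None,fx=3,fy=3)])[:870] if 0 else np.vstack([cv2.resize(a,None,fx=2,fy=2),cv2.resize(b,None,fx=2,fy=2)]))
E
```

```text
top0  tops z 97.62590629721399 ((506.6109924316406, -72.2484359741211), (175.47421264648438, 95.75479125976562), 77.23313903808594)
  part 366 ((523.3696899414062, 1.725362777709961), (23.82721519470215, 95.7530288696289), 77.2811050415039) 96.15578725647785
  part 326 ((500.3511047363281, -104.38860321044922), (22.507640838623047, 93.04930114746094), 77.52507781982422) 97.30755814772402
  part 301 ((489.8822937011719, -148.7222442626953), (18.819320678710938, 94.60305786132812), 77.3407211303711) 99.87644490626329
 grip 261 [ 518.8 -212.3   93.4] [ 480.8 -253.8   79.4] [ 536.7 -178.   101.3] [-0.  1. -0.]
   y -250 27 [ 514.4 -245.    93.9] 99.27328179413551 507.2896355896821 522.4093772501308
   y -240 31 [ 515.9 -234.8   93.7] 98.83474574475392 509.0726897238284 525.0986863304838
   y -230 27 [ 519.2 -224.8   93.7] 98.01501184866888 511.1790923512327 527.8243229975045
   y -220 28 [ 520.6 -214.9   94.6] 100.07112953250513 513.5268326290998 530.347610059324
   y -210 28 [ 522.7 -205.3   94. ] 101.26706173311084 515.5366809995077 530.6158126847438
   y -200 30 [ 525.6 -195.    93. ]
[... 2411 characters left out ...]
[22.4 12.4  6.3] [[-0.  -0.9  0.5]
 [ 0.9  0.2  0.5]
 [-0.5  0.4  0.8]]
 violet 15 [552.6 169.1 140.4]
 foot 1011 ((555.3465576171875, 247.80758666992188), (87.95306396484375, 163.87533569335938), 0.2621188759803772)
 bottle [773.1  42.4 118.3] ((772.5303955078125, 40.53934097290039), (54.70730209350586, 63.14894104003906), 0.21628287434577942)
 bottle [724.  248.9 118.6] ((726.4144897460938, 247.12417602539062), (61.78898620605469, 62.69112014770508), 37.272682189941406)
 core 651 [509.7 -42.7 104.6] ((515.9720458984375, -49.884037017822266), (57.57634353637695, 92.993408203125), 79.93426513671875) 115.6938193439314
 brush [ 537.1 -363.5   14.8] [ 440.3 -389.4    4.2] [ 643.9 -284.8   22.6]
```

View pics/c0.png

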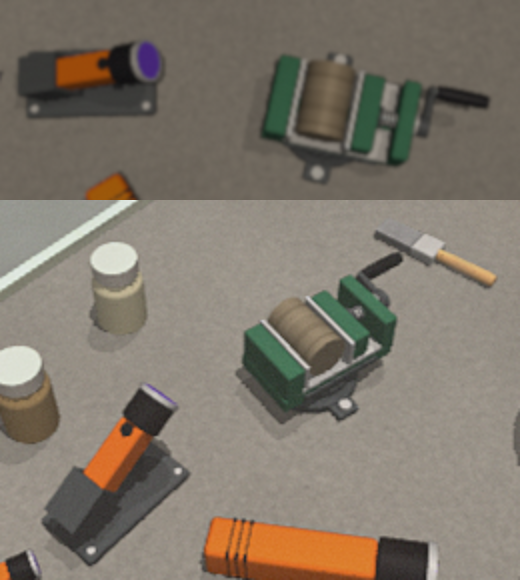

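Two look-alike torches lie loose on the bench, so the cradled one is the target. Vise origin is about (509,-61), with its x axis along (0.2185,0.976). The grip is at about (514,-242,87) where I'll grasp it, and q is about 1.4.

Call:
arm_command(
  deltas=[
    [1,0.028,0.034,0,0,0,0.09],
    [1,0.028,0.034,0,0,0,0.09],
    [1,0.028,0.034,0,0,0,0.09],
    [1,0.028,0.034,0,0,0,0.09],
    [1,0.028,0.034,0,0,0,0.09],
    [1,0.028,0.034,0,0,0,0.09],
    [1,0.028,0.034,0,0,0,0.09],
    [1,0.028,0.034,0,0,0,0.09],
  ],
)

```text
t: 0.77
tcp_pos: [384.7, -390.7, 218.1]
eef_rot: [-2.753, -1.512, 0.015]
ft_force: [0.6, -0.7, 0.2]
opening: 87.7
```

```bash
cat >> h.py <<'E'
def tgt(s,y):  # turn (rotvec) from present tool to z down, given tool y dir
    pass
def turn(s,R): return (R*Rn.from_rotvec(s["eef_rot"]).inv()).as_rotvec()
def frame(z,y):
    z=np.array(z,float);z/=np.linalg.norm(z);y=np.array(y,float);y-=z*(y@z);y/=np.linalg.norm(y)
    return Rn.from_matrix(np.stack([np.cross(y,z),y,z],1))
E
cat > st.py <<'E'
from bench import arm
from h import *
np.set_printoptions(precision=3,suppress=True)
s=arm.state();print(s['t'],s['tcp_pos'],s['qpos'],s['ft_force'],s['opening'])
E
python3 - <<'E'
exec(open('st.py').read())
print(turn(s,frame([0,0,-1],[.976,-.2185,0])), np.array([513.5,-242,160])-s['tcp_pos'])
# torch axis
for n in("top0","side0"):
    d=load(n);p=cloud(d);h=hsv(d);H,S,V=h[...,0],h[...,1],h[...,2];X,Y,Z=p[...,0],p[...,1],p[...,2]
    o=(X>480)&(X<600)&(Y>120)&(Y<330)&(H<20)&(S>150)&(Z>40)
    for y in range(200,285,10):
        t=p[o&(Y>y)&(Y<=y+10)]
        if len(t)>5: 
            e=t[t[:,2]>t[:,2].max()-9];print(n,y,len(t),t[:,0].min(),t[:,0].max(),np.percentile(t[:,2],90),'top',e[:,0].min(),e[:,0].max())
    m=(X>440)&(X<640)&(Y>120)&(Y<340)&(Z>6)&(Z<20)&(V<110)&(S<80)
    print('foot',cv2.minAreaRect(p[m][:,:2].astype(np.float32)))
    m=(X>440)&(X<640)&(Y>230)&(Y<340)&(Z>55)&(S<80)&(V<110); print('pocket top',p[m].mean(0),p[m].min(0),p[m].max(0))
E
```

```text
0.7667 [ 384.656 -390.662  218.142] [ 0.876  0.289 -0.244  1.85   0.091  1.017  0.027] [ 0.561 -0.741  0.198] 87.69206323492061
[ 0.005 -0.008  0.346] [128.844 148.662 -58.142]
top0 200 9 542.0035077142767 566.5860003008275 127.67102356379256 top 543.0793630079731 566.5860003008275
top0 210 50 542.158281106482 575.1468826233439 120.96590818399854 top 544.9468261876634 574.9516145294183
top0 220 55 541.7893981902923 574.252465684049 115.63192527520432 top 543.5071432678917 574.252465684049
top0 230 64 541.4000655911046 576.366374276576 108.54284209495272 top 542.9094836703421 575.8240445441362
top0 240 57 541.4945644274192 575.3074025116821 103.8545718468652 top 544.4670101267205 573.7735109309618
top0 250 65 540.9470063063303 576.3743100340796 97.20543860194984 top 542.0291139966329 576.3743100340796
top0 260 54 538.9080755368457 575.4316119029098 91.66814324794805 top 541.4132521806317 574.8638963254259
top0 270 61 539.0947095369662 577.417149011819 86.2570139140721 top 540.5676350156834 575.2287635945005
top0 280 14 542.1423586982454 573.2952687285975 85.63841669304601 top 546.1213
[... 682 characters left out ...]
01 574.6802958810374 101.78829468594455 top 539.788933007786 572.1926109704068
side0 250 94 537.7657391350625 573.2364818106838 96.47502819471822 top 538.8651525585188 573.2364818106838
side0 260 89 538.0533266511244 572.6160534366919 90.63452913310398 top 539.3077993770079 572.6160534366919
side0 270 68 537.9306512384627 572.5902014609164 84.84257787765445 top 537.9676490225805 572.5902014609164
side0 280 6 535.2126772121163 564.5907065497265 88.87428823475173 top 535.2126772121163 564.5907065497265
foot ((555.9231567382812, 251.2717742919922), (89.0799560546875, 169.6483154296875), 0.29174482822418213)
pocket top [552.398 306.851  71.254] [530.106 264.503  55.002] [583.324 335.436  89.322]
```

Call:
arm_command(
  deltas=[
    [1,0.022,0.026,-0.01,0,0,0.06],
    [1,0.022,0.026,-0.01,0,0,0.06],
    [1,0.022,0.026,-0.01,0,0,0.06],
    [1,0.022,0.026,-0.01,0,0,0.06],
    [1,0.022,0.026,-0.01,0,0,0.06],
    [1,0.022,0.026,-0.01,0,0,0.06],
    [1,0,0,0,0,0,0],
    [1,0,0,0,0,0,0],
  ],
)

```text
t: 1.43
tcp_pos: [526.4, -215.2, 155.2]
eef_rot: [-2.4, -2.026, 0.007]
ft_force: [0.2, 0.3, 0.2]
opening: 87.9
```

```bash
python3 - <<'E'
exec(open('st.py').read())
print(turn(s,frame([0,0,-1],[.976,-.2185,0])), np.array([513.5,-242,68])-s['tcp_pos'])
E
```

```text
1.4333 [ 526.365 -215.172  155.205] [ 0.588  0.409 -0.394  1.856  0.197  0.918 -0.067] [0.207 0.304 0.171] 87.9026982504443
[ 0.002 -0.004 -0.051] [-12.865 -26.828 -87.205]
```

Call:
arm_command(
  deltas=[
    [1,-0.004,-0.009,0,0,0,-0.02],
    [1,-0.004,-0.009,0,0,0,-0.02],
    [1,-0.004,-0.009,0,0,0,0],
    [1,0,0,-0.015,0,0,0],
    [1,0,0,-0.015,0,0,0],
    [1,0,0,-0.015,0,0,0],
    [1,0,0,-0.006,0,0,0],
    [1,0,0,0,0,0,0],
  ],
)

```text
t: 2.1
tcp_pos: [505.9, -260.1, 104.6]
eef_rot: [2.463, 1.942, -0.015]
ft_force: [-0.4, -0.3, -0.3]
opening: 87.7
```

```bash
python3 - <<'E'
exec(open('st.py').read())
print(turn(s,frame([0,0,-1],[.976,-.2185,0])), np.array([513.5,-242,68])-s['tcp_pos'])
E
```

```text
2.1 [ 505.863 -260.129  104.584] [ 0.631  0.468 -0.347  1.898  0.227  0.814 -0.074] [-0.35  -0.338 -0.336] 87.72376624839079
[ 0.01  -0.004  0.015] [  7.637  18.129 -36.584]
```

Call:
arm_command(
  deltas=[
    [1,0.003,0.007,0,0,0,0],
    [1,0.003,0.007,0,0,0,0],
    [1,0,0,-0.004,0,0,0],
    [1,0,0,-0.012,0,0,0],
    [1,0,0,-0.012,0,0,0],
    [1,0,0,-0.006,0,0,0],
    [1,0,0,0,0,0,0],
    [1,0,0,0,0,0,0],
  ],
)

```text
t: 2.77
tcp_pos: [512.6, -247.3, 69.8]
eef_rot: [2.464, 1.936, -0.013]
ft_force: [0.8, -0.6, 0.7]
opening: 87.7
```

```bash
python3 - <<'E'
exec(open('st.py').read())
print(turn(s,frame([0,0,-1],[.976,-.2185,0])), np.array([513.5,-242,68])-s['tcp_pos'])
E
```

```text
2.7667 [ 512.61  -247.285   69.762] [ 0.592  0.516 -0.332  1.92   0.258  0.743 -0.13 ] [ 0.777 -0.571  0.717] 87.68174016323785
[ 0.012 -0.001  0.019] [ 0.89   5.285 -1.762]
```

Call:
arm_command(
  deltas=[
    [1,0.001,0.004,-0.002,-0.005,0,0.009],
    [1,0,0,0,-0.005,0,0.009],
    [0,0,0,0,0,0,0],
    [0,0,0,0,0,0,0],
    [0,0,0,0,0,0,0],
    [0,0,0,0,0,0,0],
    [0,0,0,0,0,0,0],
    [0,0,0,0,0,0,0],
  ],
)

```text
t: 3.43
tcp_pos: [514.4, -243.0, 68.4]
eef_rot: [2.436, 1.954, -0.023]
ft_force: [-0.6, 0.2, 0.3]
opening: 51.5
```

```bash
python3 - <<'E'
exec(open('st.py').read())
E
```

```text
3.4333 [ 514.376 -242.965   68.363] [ 0.576  0.515 -0.33   1.927  0.274  0.735 -0.137] [-0.619  0.18   0.311] 51.4966704384587
```

Call:
arm_command(
  deltas=[
    [0,0,0,0,0,0,0],
    [0,0,0,0,0,0,0],
    [0,0,0,0,0,0,0],
    [0,0,0,0,0,0,0],
    [0,0,0,0,0,0,0],
    [0,0,0,0,0,0,0],
    [0,0,0,0,0,0,0],
    [0,0,0,0,0,0,0],
  ],
)

```text
t: 4.1
tcp_pos: [514.7, -243.5, 68.6]
eef_rot: [2.436, 1.953, -0.022]
ft_force: [0.3, -0.6, -1.7]
opening: 17.7
```

```bash
cat > crank.py <<'E'
exec(open('st.py').read())
ex=np.array([.2185,.976,0]);ey=np.array([-.976,.2185,0])
def vis(P): P=P-np.array([509.2,-60.6,0]);return np.array([P@ex,P@ey,P[2]])
g=s['tcp_pos']+19*Rn.from_rotvec(s['eef_rot']).apply([0,0,-1]);v=vis(g)
q=np.arctan2(-v[1],v[2]-80);print('grip vise',v,'r',np.hypot(v[1],v[2]-80),'q',q)
print('turn',turn(s,frame([0,0,-1],[.976,-.2185,0])))
def P(a,R=45): return -R*np.sin(a)*ey+np.array([0,0,R*np.cos(a)])
def rows(step,n=8):
    cur=-v[1]*0+ (v[1]*ey+np.array([0,0,v[2]-80]))
    for i in range(1,n+1):
        nx=P(q+i*step);print(np.round((nx-cur)/1000,4).tolist());cur=nx
import sys
rows(float(sys.argv[1]) if len(sys.argv)>1 else .2)
E
python3 crank.py .2
```

```text
4.1 [ 514.683 -243.474   68.574] [ 0.576  0.515 -0.33   1.926  0.274  0.735 -0.137] [ 0.309 -0.569 -1.725] 17.683105877561673
grip vise [-176.848  -45.191   87.569] r 45.82068592843345 q 1.4048503812739899
turn [ 0.024  0.001 -0.001]
[-0.0002, 0.0, -0.0091]
[-0.0012, 0.0003, -0.0089]
[-0.0029, 0.0006, -0.0085]
[-0.0045, 0.001, -0.0077]
[-0.0059, 0.0013, -0.0067]
[-0.0071, 0.0016, -0.0053]
[-0.0079, 0.0018, -0.0038]
[-0.0085, 0.0019, -0.0021]
```

Call:
arm_command(
  deltas=[
    [0,0,0,-0.009,0.003,0,0],
    [0,-0.0012,0.0003,-0.009,0.003,0,0],
    [0,-0.0029,0.0006,-0.0085,0.003,0,0],
    [0,-0.0045,0.001,-0.0077,0.003,0,0],
    [0,-0.0059,0.0013,-0.0067,0.003,0,0],
    [0,-0.0071,0.0016,-0.0053,0.003,0,0],
    [0,-0.0079,0.0018,-0.0038,0.003,0,0],
    [0,-0.0085,0.0019,-0.0021,0.003,0,0],
  ],
)

```text
t: 4.77
tcp_pos: [473.7, -233.4, 15.1]
eef_rot: [-2.448, -1.965, 0.001]
ft_force: [0.7, 0.7, 30.3]
opening: 18.0
```

```bash
python3 crank.py .25
```

```text
4.7667 [ 473.695 -233.366   15.093] [ 0.594  0.556 -0.319  2.034  0.298  0.597 -0.146] [ 0.661  0.726 30.296] 18.03086530607905
grip vise [-176.394   -3.141   34.093] r 46.014174788575275 q 3.073281745158097
turn [-0.001 -0.002 -0.002]
[-0.011, 0.0025, 0.0016]
[-0.0104, 0.0023, 0.0034]
[-0.0093, 0.0021, 0.0059]
[-0.0076, 0.0017, 0.0081]
[-0.0054, 0.0012, 0.0098]
[-0.0029, 0.0006, 0.0108]
[-0.0002, 0.0, 0.0112]
[0.0026, -0.0006, 0.0109]
```

Call:
arm_command(
  deltas=[
    [0,-0.009,0.002,0.002,0,0,0],
    [0,-0.009,0.002,0.0034,0,0,0],
    [0,-0.0088,0.002,0.0057,0,0,0],
    [0,-0.0073,0.0016,0.0078,0,0,0],
    [0,-0.0052,0.0012,0.0095,0,0,0],
    [0,-0.0026,0.0006,0.0105,0,0,0],
    [0,0.0002,0.0,0.0109,0,0,0],
    [0,0.0028,-0.0006,0.0105,0,0,0],
  ],
)

```text
t: 5.43
tcp_pos: [429.5, -223.8, 76.8]
eef_rot: [-2.449, -1.963, -0.002]
ft_force: [4.4, -0.8, -5.3]
opening: 17.9
```

```bash
python3 crank.py .25
```

```text
5.4333 [ 429.47  -223.826   76.84 ] [ 0.666  0.401 -0.375  2.105  0.226  0.676 -0.079] [ 4.392 -0.788 -5.255] 17.920856586415002
grip vise [-176.78   42.12   95.84] r 44.99998783787237 q -1.2110892160955709
turn [-0.003 -0.001 -0.001]
[0.0051, -0.0011, 0.0099]
[0.0073, -0.0016, 0.0083]
[0.0091, -0.002, 0.0062]
[0.0103, -0.0023, 0.0037]
[0.0109, -0.0024, 0.001]
[0.0108, -0.0024, -0.0018]
[0.01, -0.0022, -0.0045]
[0.0086, -0.0019, -0.0069]
```

Tracking well; q is about 5.07.

Call:
arm_command(
  deltas=[
    [0,0.0051,-0.0011,0.0099,0,0,0],
    [0,0.0073,-0.0016,0.0083,0,0,0],
    [0,0.0091,-0.002,0.0062,0,0,0],
    [0,0.0103,-0.0023,0.0037,0,0,0],
    [0,0.0109,-0.0024,0.001,0,0,0],
    [0,0.0108,-0.0024,-0.0018,0,0,0],
    [0,0.01,-0.0022,-0.0045,0,0,0],
    [0,0.0086,-0.0019,-0.0069,0,0,0],
  ],
)

```text
t: 6.1
tcp_pos: [500.3, -239.7, 96.2]
eef_rot: [-2.448, -1.961, -0.001]
ft_force: [-4.4, 0.9, -0.8]
opening: 17.9
```

```bash
python3 crank.py .2
```

```text
6.1 [ 500.258 -239.71    96.228] [ 0.629  0.466 -0.37   1.932  0.226  0.788 -0.086] [-4.382  0.86  -0.816] 17.855514441221466
grip vise [-176.832  -30.463  115.228] r 46.57236679767241 q 0.7129892766140515
turn [-0.004 -0.002 -0.   ]
[0.005, -0.0011, -0.0077]
[0.0046, -0.001, -0.0076]
[0.0031, -0.0007, -0.0084]
[0.0014, -0.0003, -0.0089]
[-0.0004, 0.0001, -0.009]
[-0.0021, 0.0005, -0.0087]
[-0.0038, 0.0008, -0.0081]
[-0.0053, 0.0012, -0.0072]
```

Call:
arm_command(
  deltas=[
    [0,0.005,-0.0011,-0.0077,0,0,0],
    [0,0.0046,-0.001,-0.0076,0,0,0],
    [0,0.0031,-0.0007,-0.0084,0,0,0],
    [0,0.0014,-0.0003,-0.0089,0,0,0],
    [0,-0.0004,0.0001,-0.009,0,0,0],
    [0,-0.0021,0.0005,-0.0087,0,0,0],
    [0,-0.0038,0.0008,-0.0081,0,0,0],
    [0,-0.0053,0.0012,-0.0072,0,0,0],
  ],
)

```text
t: 6.77
tcp_pos: [495.8, -238.4, 22.9]
eef_rot: [-2.436, -1.952, 0.02]
ft_force: [-15.2, 5.2, 27.7]
opening: 18.3
```

```bash
python3 crank.py .17
```

```text
6.7667 [ 495.836 -238.353   22.856] [ 0.591  0.578 -0.328  1.963  0.287  0.67  -0.138] [-15.23    5.205  27.746] 18.341698212201702
grip vise [-176.454  -26.244   41.85 ] r 46.305182335500625 q 2.5390160398968327
turn [-0.008 -0.022 -0.001]
[-0.0072, 0.0016, -0.0027]
[-0.007, 0.0016, -0.0026]
[-0.0073, 0.0016, -0.0013]
[-0.0075, 0.0017, -0.0001]
[-0.0074, 0.0016, 0.0012]
[-0.007, 0.0016, 0.0025]
[-0.0065, 0.0015, 0.0037]
[-0.0058, 0.0013, 0.0048]
```

Call:
arm_command(
  deltas=[
    [0,-0.0065,0.0014,-0.001,0,0,0],
    [0,-0.0065,0.0014,-0.0015,0,0,0],
    [0,-0.007,0.0015,-0.0005,0,0,0],
    [0,-0.0075,0.0017,0.0005,0,0,0],
    [0,-0.0074,0.0016,0.0018,0,0,0],
    [0,-0.007,0.0016,0.003,0,0,0],
    [0,-0.0065,0.0015,0.0042,0,0,0],
    [0,-0.0058,0.0013,0.0052,0,0,0],
  ],
)

```text
t: 7.43
tcp_pos: [439.0, -226.0, 31.2]
eef_rot: [-2.438, -1.953, 0.015]
ft_force: [1.2, -0.7, -2.5]
opening: 17.8
```

```bash
python3 crank.py .12
```

```text
7.4333 [ 439.034 -226.007   31.154] [ 0.629  0.498 -0.342  2.093  0.279  0.615 -0.127] [ 1.156 -0.696 -2.523] 17.826512704602774
grip vise [-176.839   31.957   50.15 ] r 43.72994872607762 q -2.3221241454835724
turn [-0.008 -0.019 -0.   ]
[-0.0043, 0.001, 0.0033]
[-0.0028, 0.0006, 0.0045]
[-0.0023, 0.0005, 0.0049]
[-0.0017, 0.0004, 0.0051]
[-0.0011, 0.0002, 0.0053]
[-0.0005, 0.0001, 0.0054]
[0.0002, -0.0, 0.0054]
[0.0008, -0.0002, 0.0053]
```

Call:
arm_command(
  deltas=[
    [0,-0.0035,0.0008,0.0033,0,0,0],
    [0,-0.0028,0.0006,0.0045,0,0,0],
    [0,-0.0015,0.0003,0.0035,0,0,0],
    [0,-0.001,0.0002,0.002,0,0,0],
    [0,0,0,0,0,0,0],
    [0,0,0,0,0,0,0],
    [0,0,0,0,0,0,0],
    [0,0,0,0,0,0,0],
  ],
)

```text
t: 8.1
tcp_pos: [432.3, -224.5, 44.4]
eef_rot: [-2.444, -1.958, 0.0]
ft_force: [2.3, -0.7, -8.7]
opening: 17.9
```

```bash
python3 crank.py .12|head -4
```

```text
8.1 [ 432.27  -224.483   44.431] [ 0.648  0.463 -0.356  2.11   0.262  0.619 -0.109] [ 2.292 -0.74  -8.685] 17.855573858918444
grip vise [-176.88    39.123   63.43 ] r 42.487066074625716 q -1.971426130175639
turn [-0.008 -0.006 -0.001]
[-0.004, 0.0009, 0.0041]
```

Call:
arm_command(
  deltas=[
    [1,0,0,0,0,0,0],
    [1,0,0,0,0,0,0],
    [1,0,0,0,0,0,0],
    [1,0,0,0,0,0,0],
    [1,0,0,0,0,0,0],
    [1,0,0,0,0,0,0],
    [1,0,0,0.005,0,0,0],
    [1,0,0,0.015,0,0,0],
  ],
)

```text
t: 8.77
tcp_pos: [431.5, -222.7, 66.4]
eef_rot: [-2.44, -1.959, 0.002]
ft_force: [-0.3, 0.5, 0.7]
opening: 67.7
```

Call:
arm_command(
  deltas=[
    [1,0,0,0.02,0,0,0],
    [1,0,0,0.03,0,0,0],
    [1,0,0,0.03,0,0,0],
    [1,0,0,0.03,0,0,0],
    [1,0,0,0.03,0,0,0],
    [1,0,0,0.02,0,0,0],
    [1,0,0,0.0,0,0,0],
    [1,0,0,0,0,0,0],
  ],
)

```text
t: 9.43
tcp_pos: [430.1, -220.8, 238.7]
eef_rot: [-2.439, -1.962, 0.0]
ft_force: [-0.2, 0.3, -0.2]
opening: 87.5
```

```bash
python3 - <<'E'
exec(open('st.py').read())
for n in("top","side"):
    d=arm.read_camera(n);cv2.imwrite(f"pics/{n}1.png",d["pixels"][:,:,::-1]);np.savez(f"{n}1.npz",**d)
    p=cloud(d);h=hsv(d);H,S,V=h[...,0],h[...,1],h[...,2];X,Y,Z=p[...,0],p[...,1],p[...,2]
    m=(X>420)&(X<600)&(Y>-255)&(Y<-185)&(Z>20)&(Z<130)&(V<70)
    q=p[m];print('dark',len(q),q.mean(0),np.percentile(q,90,0))
    o=(H<25)&(S>60)&(Z>60)&(Z<130)&(X>440)&(X<620)&(Y>-150)&(Y<50)
    q=p[o];print(" core",len(q),q.mean(0),cv2.minAreaRect(q[:,:2].astype(np.float32)))
    k=(X>420)&(X<620)&(Y>-200)&(Y<60)&(H>50)&(H<90)&(S>90)&(Z>88)&(Z<110);nl,lab,st,c=cv2.connectedComponentsWithStats(k.astype(np.uint8))
    for i in range(1,nl):
        if st[i,4]>40: print("  part",st[i,4],cv2.minAreaRect(p[lab==i][:,:2].astype(np.float32)))
E
```

```text
9.4333 [ 430.098 -220.783  238.721] [ 0.739  0.18  -0.435  1.95   0.081  1.039  0.052] [-0.187  0.343 -0.18 ] 87.4744054581911
dark 141 [ 437.372 -208.199   65.75 ] [ 445.312 -190.381   70.018]
 core 839 [514.402 -48.641 109.212] ((517.251220703125, -49.73933792114258), (54.424190521240234, 88.95211029052734), 77.30363464355469)
  part 364 ((523.297607421875, 1.8122539520263672), (24.084068298339844, 94.71602630615234), 77.22862243652344)
  part 330 ((500.6645202636719, -97.92132568359375), (23.293487548828125, 90.7149887084961), 77.37052154541016)
  part 298 ((490.17034912109375, -148.6460723876953), (18.854644775390625, 95.5250244140625), 77.50624084472656)
dark 87 [ 432.519 -206.552   63.937] [ 439.874 -190.157   67.653]
 core 599 [511.989 -40.707 105.792] ((516.2554931640625, -47.31684875488281), (53.13588333129883, 91.57008361816406), 78.7318115234375)
  part 209 ((500.4329833984375, -95.87549591064453), (24.573883056640625, 92.62232208251953), 77.02881622314453)
  part 231 ((521.0563354492188, 1.9675159454345703), (24.508729934692383, 96.82473754882812), 78.22599792480469)
```

View pics/side1.png

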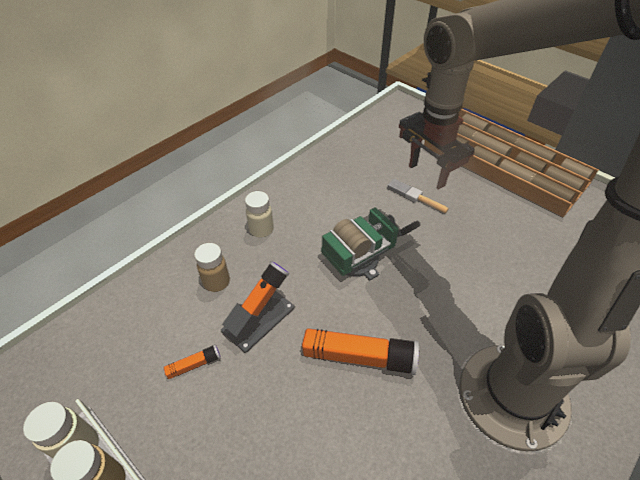

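The side view shows the gripper clear at (437,150), the core held between the plates at (352,237), and the crank grip at (405,228). That puts q at about 10.5, so the jaws are tight. Next is the torch.

Call:
arm_command(
  deltas=[
    [1,0.008,0.033,0,-0.033,0,0.015],
    [1,0.008,0.033,0,-0.033,0,0.015],
    [1,0.008,0.033,0,-0.033,0,0.015],
    [1,0.008,0.033,0,-0.033,0,0.015],
    [1,0.008,0.033,0,-0.033,0,0.015],
    [1,0.008,0.033,0,-0.033,0,0.015],
    [1,0.008,0.033,0,-0.033,0,0.015],
    [1,0.008,0.033,0,-0.033,0,0.015],
  ],
)

```text
t: 10.2
tcp_pos: [485.5, 41.8, 226.0]
eef_rot: [2.191, 1.954, -0.274]
ft_force: [2.3, -0.4, -0.4]
opening: 87.6
```

```bash
cat > torch.py <<'E'
exec(open('st.py').read())
import sys
b=float(sys.argv[1]) if len(sys.argv)>1 else 0
O=np.array([557.5,235,85]);c,sn=np.cos(np.pi/6),.5
tx=np.array([.02*c,-c,sn]);ty=np.array([1,.02,0]);tz=np.cross(tx,ty);tz/=np.linalg.norm(tz)
if tz[2]<0: tz=-tz
T=O+19*-tz+b*tz
print('tz',tz,'move',T-s['tcp_pos'],'turn',turn(s,frame(-tz,ty)))
E
python3 torch.py 110
```

```text
10.2 [485.516  41.842 226.035] [ 0.169  0.272 -0.647  1.929  0.433  1.167 -0.792] [ 2.31  -0.417 -0.413] 87.61344555340958
tz [-0.01   0.5    0.866] move [ 71.075 238.642 -62.222] turn [-0.255  0.032  0.128]
```

Call:
arm_command(
  deltas=[
    [1,0.01,0.034,0.002,-0.033,0.004,0.017],
    [1,0.01,0.034,0.002,-0.033,0.004,0.017],
    [1,0.01,0.034,0.002,-0.033,0.004,0.017],
    [1,0.01,0.034,0.002,-0.033,0.004,0.017],
    [1,0.01,0.034,0,-0.033,0.004,0.017],
    [1,0.01,0.034,0,-0.033,0.004,0.017],
    [1,0.01,0.03,0,-0.033,0.004,0.017],
    [1,0,0,0,0,0,0],
  ],
)

```text
t: 10.87
tcp_pos: [549.0, 292.4, 216.3]
eef_rot: [1.901, 1.964, -0.528]
ft_force: [-1.7, -1.1, -0.1]
opening: 87.8
```

```bash
python3 torch.py 110
```

```text
10.8667 [549.007 292.422 216.326] [-0.378  0.672 -0.64   1.455  0.652  1.622 -1.095] [-1.699 -1.142 -0.077] 87.81543715295516
tz [-0.01   0.5    0.866] move [  7.583 -11.938 -52.514] turn [-0.002 -0.02  -0.008]
```

Call:
arm_command(
  deltas=[
    [1,0.002,-0.004,-0.012,0,-0.005,-0.002],
    [1,0.002,-0.004,-0.012,0,-0.005,-0.002],
    [1,0.002,-0.002,-0.012,0,-0.005,-0.002],
    [1,0.001,-0.002,-0.01,0,-0.005,-0.002],
    [1,0,0,-0.004,0,0,0],
    [1,0,0,0,0,0,0],
    [1,0,0,0,0,0,0],
    [1,0,0,0,0,0,0],
  ],
)

```text
t: 11.53
tcp_pos: [554.5, 271.5, 153.5]
eef_rot: [1.906, 1.94, -0.527]
ft_force: [0.5, -1.2, 0.5]
opening: 87.7
```

```bash
python3 torch.py 60;python3 torch.py 0|tail -1
```

```text
11.5333 [554.483 271.521 153.531] [-0.363  0.722 -0.616  1.527  0.694  1.523 -1.147] [ 0.479 -1.2    0.534] 87.68986193340399
tz [-0.01   0.5    0.866] move [  2.608 -16.028 -33.022] turn [ 0.008 -0.008  0.004]
tz [-0.01   0.5    0.866] move [  3.207 -46.018 -84.986] turn [ 0.008 -0.008  0.004]
```

Call:
arm_command(
  deltas=[
    [1,0.001,-0.005,-0.01,0.002,-0.002,0.001],
    [1,0.001,-0.007,-0.013,0.002,-0.002,0.001],
    [1,0.001,-0.007,-0.013,0.002,-0.002,0.001],
    [1,0,-0.007,-0.013,0.001,-0.001,0],
    [1,0,-0.006,-0.011,0,0,0],
    [1,0,-0.004,-0.006,0,0,0],
    [1,0,0,0,0,0,0],
    [1,0,0,0,0,0,0],
  ],
)

```text
t: 12.2
tcp_pos: [560.0, 233.4, 87.0]
eef_rot: [1.911, 1.94, -0.498]
ft_force: [-0.2, 0.1, -0.5]
opening: 87.7
```

```bash
python3 torch.py 0
python3 - <<'E'
from bench import arm
from h import *
d=arm.read_camera("side");cv2.imwrite("pics/s2.png",cv2.resize(d["pixels"][180:380,140:380,::-1],None,fx=2.5,fy=2.5))
E
```

```text
12.2 [560.043 233.396  87.017] [-0.317  0.76  -0.592  1.627  0.754  1.382 -1.188] [-0.161  0.128 -0.504] 87.71355102059033
tz [-0.01   0.5    0.866] move [ -2.353  -7.893 -18.472] turn [-0.005  0.008  0.003]
```

View pics/s2.png

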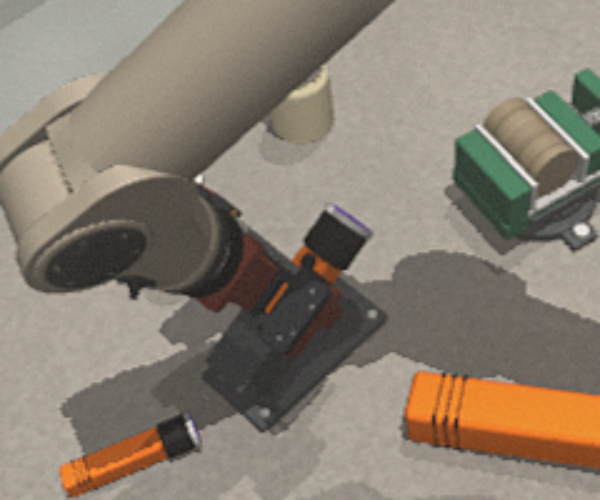

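The fingers straddle the barrel at about (300,290) in the crop, between the pocket and the head. I'll finish the approach and close.

Call:
arm_command(
  deltas=[
    [1,-0.001,-0.003,-0.006,0,0.003,0],
    [1,-0.001,-0.003,-0.006,0,0.003,0],
    [1,0,-0.002,-0.005,0,0,0],
    [1,0,0,0,0,0,0],
    [0,0,0,0,0,0,0],
    [0,0,0,0,0,0,0],
    [0,0,0,0,0,0,0],
    [0,0,0,0,0,0,0],
  ],
)

```text
t: 12.92
tcp_pos: [558.5, 227.3, 70.1]
eef_rot: [1.912, 1.946, -0.499]
ft_force: [0.5, 0.5, 0.5]
opening: 64.4
```

Call:
arm_command(
  deltas=[
    [0,0,0,0,0,0,0],
    [0,0,0,0,0,0,0],
    [0,0,0,0,0,0,0],
    [0,0,0,0,0,0,0],
    [0,0,0,0,0,0,0],
    [0,0,0,0,0,0,0],
    [0,0,0,0,0,0,0],
    [0,0,0,0,0,0,0],
  ],
)

```text
t: 13.58
tcp_pos: [558.6, 227.9, 70.6]
eef_rot: [1.912, 1.946, -0.498]
ft_force: [-0.3, -0.4, 0.4]
opening: 35.6
```

```bash
python3 torch.py 0
```

```text
13.5833 [558.641 227.893  70.597] [-0.311  0.775 -0.587  1.644  0.765  1.353 -1.197] [-0.304 -0.409  0.353] 35.61362691481811
tz [-0.01   0.5    0.866] move [-0.952 -2.39  -2.052] turn [-0.009  0.005  0.001]
```

Call:
arm_command(
  deltas=[
    [0,0,-0.005,0.003,0,0,0],
    [0,0.0002,-0.0087,0.005,0,0,0],
    [0,0.0002,-0.0104,0.006,0,0,0],
    [0,0.0002,-0.0104,0.006,0,0,0],
    [0,0.0002,-0.0104,0.006,0,0,0],
    [0,0.0002,-0.0104,0.006,0,0,0],
    [0,0.0002,-0.0104,0.006,0,0,0],
    [0,0.0002,-0.0104,0.006,0,0,0],
  ],
)

```text
t: 14.25
tcp_pos: [558.9, 145.9, 117.7]
eef_rot: [1.911, 1.95, -0.497]
ft_force: [0.1, 1.3, -1.9]
opening: 35.9
```

```bash
python3 torch.py 0
```

```text
14.25 [558.851 145.885 117.717] [-0.181  0.652 -0.597  1.739  0.753  1.331 -1.09 ] [ 0.06   1.342 -1.864] 35.938641146750925
tz [-0.01   0.5    0.866] move [ -1.162  79.618 -49.173] turn [-0.012  0.003 -0.001]
```

Call:
arm_command(
  deltas=[
    [0,0,-0.005,0.012,0,0,0],
    [0,-0.003,0,0.018,0.02,0,0],
    [0,-0.003,0,0.015,0.06,0,0],
    [0,-0.003,0,0.015,0.08,0,0],
    [0,-0.003,0,0.01,0.08,0,0],
    [0,-0.003,0,0,0.08,0,0],
    [0,-0.003,0,0,0.08,0,0],
    [0,-0.003,0,0,0.08,0,0],
  ],
)

```text
t: 14.92
tcp_pos: [537.0, 136.7, 198.7]
eef_rot: [2.177, 2.224, -0.0]
ft_force: [0.5, -0.2, -3.2]
opening: 36.2
```

```bash
cat > fin.py <<'E'
exec(open('st.py').read())
M=np.array([516,-48.7,85.]);D=210
b=np.array([0,-np.cos(np.pi/6),-.5]);R=Rn.from_rotvec(s['eef_rot']).as_matrix()
T=frame(np.cross(b,[1,0,0])*np.sign(-np.cross(b,[1,0,0])[2]),[1,0,0]);tz=T.as_matrix()[:,2]
print('move',M-D*b+19*tz-s['tcp_pos'],'turn',turn(s,T))
bx=np.sign(-R[1,0])*R[:,0];g=s['tcp_pos']-19*R[:,2];L=g+86*bx;r=M-L
print('beam',bx,'lens',L,'dist',np.linalg.norm(r),'off',r-(r@bx)*bx,'elev',np.degrees(np.arcsin(-bx[2])))
E
python3 fin.py
```

```text
14.9167 [537.027 136.734 198.709] [ 0.253  0.404 -0.793  1.843  0.366  1.029 -0.67 ] [ 0.491 -0.228 -3.163] 36.24085175826849
move [-21.027   5.931 -25.164] turn [ 0.544  0.026 -0.016]
beam [ 0.021 -1.     0.021] lens [538.462  51.164 219.512] dist 169.02942682684707 off [ -24.515   -3.399 -136.544] elev -1.2066986075472328
```

Call:
arm_command(
  deltas=[
    [0,-0.003,0.001,-0.004,0.07,0.003,-0.002],
    [0,-0.003,0.001,-0.004,0.08,0.003,-0.002],
    [0,-0.003,0.001,-0.004,0.08,0.003,-0.002],
    [0,-0.003,0.001,-0.004,0.08,0.003,-0.002],
    [0,-0.003,0.001,-0.004,0.08,0.003,-0.002],
    [0,-0.003,0,-0.002,0.07,0.003,-0.002],
    [0,0,0,0,0.03,0,0],
    [0,0,0,0,0,0,0],
  ],
)

```text
t: 15.58
tcp_pos: [517.8, 130.1, 182.3]
eef_rot: [-1.964, -1.958, -0.5]
ft_force: [-0.2, 0.1, -2.6]
opening: 35.8
```

```bash
python3 fin.py
```

```text
15.5833 [517.763 130.067 182.331] [ 0.744  0.506 -1.035  1.967 -0.049  0.774 -0.173] [-0.163  0.086 -2.592] 35.84810932869157
move [-1.763 12.598 -8.786] turn [0.044 0.018 0.008]
beam [ 0.002 -0.887 -0.462] lens [517.516  45.008 159.486] dist 119.71512488556863 off [ -1.696  10.532 -20.246] elev 27.489600938447616
```

Call:
arm_command(
  deltas=[
    [0,0,0.004,-0.003,0.015,0.005,0.003],
    [0,-0.001,0.004,-0.003,0.015,0.005,0.003],
    [0,0,0.003,-0.002,0.01,0.005,0.002],
    [0,0,0,0,0,0,0],
    [0,0,0,0,0,0,0],
    [0,0,0,0,0,0,0],
    [0,0,0,0,0,0,0],
    [0,0,0,0,0,0,0],
  ],
)

```text
t: 16.25
tcp_pos: [516.1, 143.9, 175.2]
eef_rot: [-1.923, -1.941, -0.513]
ft_force: [-0.2, 0.1, -2.0]
opening: 35.5
```

```bash
python3 fin.py; python3 - <<'E'
from bench import arm
from h import *
np.set_printoptions(precision=1,suppress=True)
for n in ("side","top"):
    d=arm.read_camera(n);cv2.imwrite(f"pics/{n}3.png",d["pixels"][:,:,::-1]);np.savez(n+"3.npz",**d)
    p=cloud(d);h=hsv(d);H,S,V=h[...,0],h[...,1],h[...,2];X,Y,Z=p[...,0],p[...,1],p[...,2]
    B=(X>440)&(X<600)&(Y>-20)&(Y<240)
    for nm,m in(("orange",B&(H<20)&(S>150)&(Z>130)),("violet",B&(H>120)&(H<150)&(S>80)&(Z>90)),("head dark",B&(V<70)&(Z>110)&(Z<200)&(Y<95)),("core",(H<25)&(S>60)&(Z>60)&(Z<130)&(X>440)&(X<620)&(Y>-130)&(Y<20))):
        q=p[m];print(n,nm,len(q),np.median(q,0) if len(q) else'',q.min(0) if len(q) else '',q.max(0) if len(q) else '')
E
```

```text
16.25 [516.08  143.938 175.165] [ 0.736  0.544 -1.043  1.967 -0.059  0.764 -0.16 ] [-0.207  0.149 -2.008] 35.4959076315062
move [-0.08  -1.272 -1.619] turn [ 0.007  0.005 -0.008]
beam [ 0.009 -0.869 -0.494] lens [516.855  59.781 149.201] dist 126.05825105964034 off [-1.992  1.085 -1.947] elev 29.603411069931337
side orange 823 [505.9 183.4 224.9] [440.4  65.3 160.5] [532.8 225.9 282.1]
side violet 0   
side head dark 117 [497.2  82.4 172.8] [491.   59.3 143.5] [535.4  94.6 184.4]
side core 305 [489.8 -38.5 109.9] [467.5 -72.   60.8] [559.9  -5.  117.1]
top orange 862 [512.9 169.4 230.7] [476.7  38.  188. ] [537.3 222.7 340. ]
top violet 0   
top head dark 5 [498.1  62.  165.4] [496.8  55.  160. ] [501.6  64.5 171.4]
top core 406 [490.5 -42.3 110.6] [469.4 -72.7  71.8] [519.9 -14.  119.8]
```

View pics/side3.png

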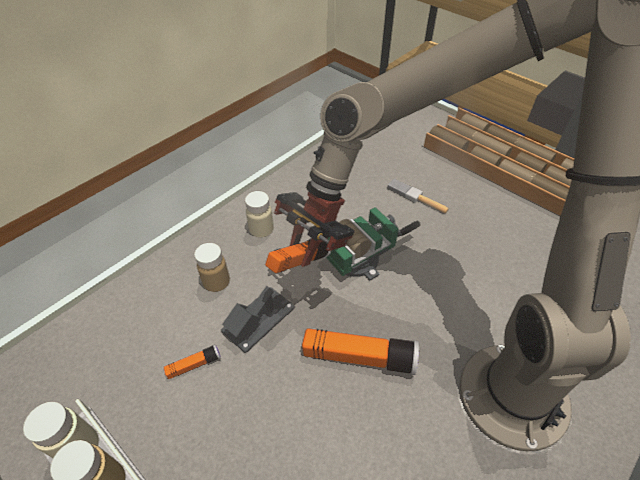

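View pics/top3.png

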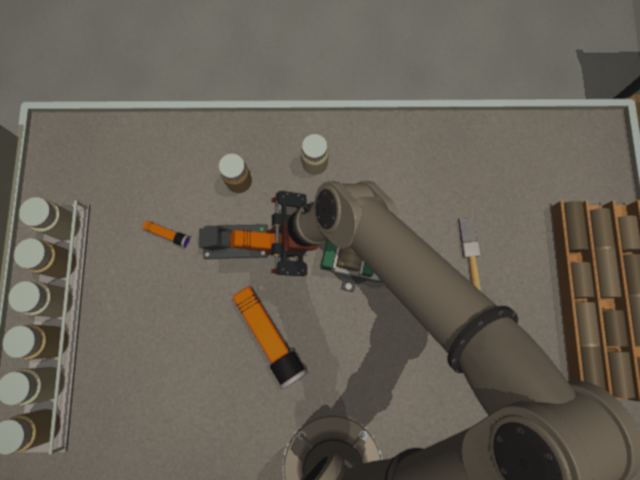

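Side view: the torch is held head-down, with its tail at (275,262) and head toward the vise at (350,240). Bottles and brush are unmoved. One last check for torch slip, by comparing the visible barrel's slope with the tool.

```bash
python3 - <<'E'
from h import *
np.set_printoptions(precision=2,suppress=True)
for n in ("side3","top3"):
    d=load(n);p=cloud(d);h=hsv(d);H,S=h[...,0],h[...,1];X,Y,Z=p[...,0],p[...,1],p[...,2]
    m=(X>480)&(X<555)&(Y>165)&(Y<240)&(H<20)&(S>150)&(Z>190)&(Z<270);q=p[m]
    r=[]
    for y in range(168,226,8):
        t=q[abs(q[:,1]-y)<4]
        if len(t)>8: r.append((y,np.percentile(t[:,2],85),(t[:,0].min()+t[:,0].max())/2))
    r=np.array(r);print(n,len(q),r.tolist());a=np.polyfit(r[:,0],r[:,1],1);b=np.polyfit(r[:,0],r[:,2],1)
    print('pitch',np.degrees(np.arctan(a[0])),'axis z at y=133:',np.polyval(a,133)-20.8,'yaw',np.degrees(np.arctan(b[0])),'x at 133',np.polyval(b,133))
E
python3 st.py
```

```text
side3 549 [[168.0, 227.25130615775413, 513.0402691252748], [176.0, 232.15760872134263, 513.6141836780139], [184.0, 236.72188540362717, 513.4498632428417], [192.0, 241.23295439085652, 512.8068418351787], [200.0, 245.16303101752993, 512.8015642588211], [208.0, 247.4463657600558, 513.953141707974], [216.0, 241.5431923005583, 514.6214433369676], [224.0, 229.48404942028498, 514.5635002445765]]
pitch 8.352291303371059 axis z at y=133: 207.57561429371168 yaw 1.4664750022669752 x at 133 511.99352524599453
top3 474 [[168.0, 230.90133672840025, 515.4800249816205], [176.0, 234.87741779812208, 516.0409709067661], [184.0, 240.04133832963586, 515.4664518180375], [192.0, 243.587658358212, 515.3056129892624], [200.0, 248.5442274481333, 516.0917447502036], [208.0, 250.74012919011227, 515.1666743013543], [216.0, 244.9514567990585, 514.1003611911426], [224.0, 230.1738558207339, 514.8686803591568]]
pitch 6.9848421765734034 axis z at y=133: 211.95866784132883 yaw -1.2016421307014609 x at 133 516.6365334488621
16.35 [516.124 143.789 175.165] [ 0.736  0.544 -1.043  1.967 -0.059  0.764 -0.16 ] [ 0.87  -0.86  -1.863] 35.97357397792604
```

The barrel slopes about 29 degrees, with no slip. The beam's line passes the core's middle within a few mm, and the arm is at rest, so I'm handing in.

```bash
python3 -c "
from bench import arm
s=arm.state();print(abs(s['qd']).max(),s['ft_force'],s['opening']);print(arm.sign_off())"
```

```text
0.0071569364806727525 [ 0.86962057 -0.85997702 -1.86349412] 35.97357397792604
the job is handed in; nothing more can be done
None
```

I finished the job and handed it in at about 16 s of the 67 s allowed; the hand-in reports no verdict.

- **Vise:** I cranked the handle from about 1.4 rad to about 10.5 rad, where it came up solid, and released it. The camera check afterwards put the grip at about 10.52 rad, with both plates closed on the core. I had no direct reading of the jaw force.
- **Torch:** I drew the middle-sized torch about 94 mm out of its cradle along its own axis, then tipped it head-down.
- **Final pose:** By the tool pose, the beam is 29.6° below level, the lens is about 126 mm from the core's middle, and the beam passes about 3 mm from it. Camera depth on the barrel gave about 29°, with the beam passing within a few mm in height.
- **Hold:** The arm was still, the fingers were gripping at 36 mm, and the wrist force was about 2 N, roughly the torch's weight. The bottles and brush looked unmoved in the last pictures.
- **Disagreements:** My first automatic barrel fit gave 7–8° because it included the torch's end face. Without those points the slope was 29°. The lens itself was hidden from both cameras, so its position comes from the tool pose and the barrel fit. The wrist showed brief side forces of about 30 N while cranking.

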